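# Raise the counterweighted drop bar and push the bearing hub through to the stop

## Robot

A 7-joint arm with a two-finger parallel gripper is mounted at the origin on the work surface. World frame = base frame: x ahead of the robot, y to its left, z up, the work surface at z = 0. Lengths are in m, angles in rad, forces in N, time in s.
With the tool pointing down it reaches from about 0.4 to 0.875 m from the base axis. Payload 6.5 kg.
Tool frame: the origin (TCP) lies at the very end of the fingers, on their centre line; the grasp point (between the pads) lies grip_depth behind it (grip_depth is the distance from the TCP to the grasp point, in m); y points along the fingers, x is the direction in which the jaws open and shut, and the axes are right-handed (so a half turn about y gives the same grasp; the last joint's range is limited). The gripper opens to 88 mm and grips with 3 to 60 N. Pads are 18 mm wide; open, the fingers measure 123 mm over their backs; the gripper's body (75 mm by 187 mm) begins 45 mm behind the grasp point.
Start: joints at [1.25, 0.536, -0.004, 1.538, 0.003, 1.067, -0.071], TCP at [0.164, -0.629, 0.239] pointing down, gripper open.
Joint ranges: [-2.7, 2.7], [-0.37, 2.16], [-1.27, 1.26], [0.24, 2.4], [-1.31, 4.45], [0.19, 1.91], [-2.76, 2.76]. Speed limits (rad/s): [2.39, 2.39, 3.14, 3.14, 3.14, 3.14, 3.14].

## Interface

Orientations are given as a unit quaternion [x, y, z, w].
In Python, from plant import sense, snapshot, sign_off, grip_depth gives the robot as it stands.
- The arm moves only by the tool apply_moves, never from a script. Its argument "steps" is a list of rows, each a list of 6 numbers: the shift along the tool's x, y, z each as a share of 0.025 m, from -1 to 1, then the turn, a rotation vector about the tool's x, y, z each as a share of pi rad, from -1 to 1. A call has 1 to 10 rows; each row shifts and turns the pose as measured when the row begins, along the tool's axes as they then stand; what a row does not reach is not made up. A row lasts 1/10 s, in which the tool goes at most 50 mm and 8.59 degrees, less where a joint would pass 70% of its speed; a pose out of reach is approached as far as the arm can. A call with a number of a shift or a turn outside -1 to 1 is refused whole. A call with a gripper value outside its range is refused whole. "claw" is the closure, from 0 (fully open) to 1 (shut), set as the call begins (left out, the last holds). The fingers move at their own pace and stop on an object; "newtons" is the grip in N (left out, the last holds). Time passes only in rows, so rows that do not move let the fingers close. It gives the time, the measured TCP pose, the force and the opening at its end, in the units of the state.
- sense(): the state, without advancing time (a new reading comes with each control period).
- snapshot(name): name is "side" or "top" or "wrist"; returns a dict with "img" (420x560x3 uint8, red, green, blue), "z_map" (420x560 float32, m along the optical axis (not along the pixel's ray), 0 where there is no reading), "K" (3x3 intrinsics, pixels), "dist" ([k1, k2, p1, p2, k3] as OpenCV has them; the pictures are not rectified), "rvec" (rotation vector, rad) and "tvec" (3), from world to camera coordinates, as OpenCV has them; the wrist camera has in their place "hand_eye" (4x4, takes a point from camera to tool coordinates, whose origin is the TCP and whose axes are the tool frame's). Camera axes: x right, y down, z forward; pixel columns grow to the right and rows downward; lengths in m; the calibration is good to about 2 mm. A picture is of the moment at which its call begins: read the wrist's pose just before it.
- sign_off(): hands the job in, once; it reports no verdict.
The state is a dict: "time_s": time; "joint_positions": joint angles; "joint_vel": joint speeds; "joint_efforts": joint torques, N m; "tcp_pos": TCP position; "ee_rot": TCP orientation; "force": force on the tool from outside, world axes, zero at the start; "ft_torque": the same for the moment, N m; "width": finger opening in m.
Only numpy, scipy, OpenCV 4.12 (cv2) and the standard library are available. Lean on these libraries where they do the work, as an engineer would, in place of code of your own. Each camera call takes 0.05 s, during which the arm holds its last target.

## Task

On the hub lane, push the counterweighted drop bar up past its balance point so that it stays raised on its own. Then push the steel bearing hub along the lane, past the raised bar, until it rests against the stop plate at the lane's end. Only push with the fingers: do not pick the hub up or tip it, and leave the other things on the bench where they are.

Things in the scene. Friction and masses are not known exactly. Their poses are not given: they have to be found in the camera images.
- lane: fixed steel fixture. Origin on the table, on the line of the drop bar; z up, +y along the lane from entry (nearest the robot) to stop plate, pointing away from the robot; +x from the bar's handle side to its hinge side. Its plate, 12 mm thick, spans x -100 to 170, y -180 to 160 mm. Lane centre line x = -10 mm; two rails 10 mm wide at x = -60 and 40 mm (90 mm apart inside), y -170 to 135 mm, tops 30 mm above the table
- gate (a joint): angle of the drop bar (18 mm rod): 0 = lowered, level across the lane; grows as its handle goes up and over towards the hinge side; 1.75 = end of travel, leaning back just past upright. Balance point near 0.6: let go below it falls shut, well beyond it swings on by itself to 1.75 and stays. About 1.2 N upwards at the handle starts it from level
- gate_handle (a point): centre of the dark round cross handle on the free end of the drop bar, 220 mm from the hinge; 16 mm thick, 106 mm long, parallel to lane y; overhangs the table beside the plate, its centre 85 mm above the table when lowered, free space below it. Moves with the bar
- gate_weight (a point): centre of the counterweight of the drop bar, a dark steel cylinder 50 mm across and 46 mm long on a short stem, 33 mm behind and 50 mm above the hinge when the bar is lowered. Moves with the bar
- lane_hinge (a point): hinge axis of the drop bar (along lane y), at lane x = 90, y = 0, z = 85 mm. Grey hinge cheeks around it stand at x = 67 to 113 mm, y within 32 mm, up to 102 mm
- lane_fork (a point): top of the fixed grey rest fork in which the lowered bar lies, between lane and handle: lane x = -84 to -72 mm, y within 19 mm, up to 97 mm above the table
- lane_stop (a point): point on the plate's upper surface at the foot of the stop plate's face that the hub must come to rest against (lane x = -10, y = 137, z = 12 mm); the stop plate is dark steel, 110 mm wide, 55 mm tall, 12 mm thick
- hub_center (a point): centre, half-way up, of the loose steel bearing hub standing in the lane before the bar: round flange 84 mm across, 26 mm tall at the bottom, then a neck 60 mm across or less up to its full height of 95 mm; 0.5 to 0.95 kg. It slides on the plate between the rails. Against the stop its centre is at lane y = 95 mm
- hub: the same bearing hub; origin at the centre of its underside, z up along its axis
- socket: bystander: plain steel wrench socket standing on the plate on the hinge side of the lane, 26 mm across, 50 mm tall; origin under its centre
- sleeve: bystander: copper-coloured sleeve standing on the plate on the hinge side of the lane, 60 mm outside diameter, 45 mm tall; origin under its centre
- cap: bystander: red plastic ring cap on the table on the plate's handle side, 64 mm across, 40 mm tall; origin under its centre
- wrench: bystander: flat wrench lying on the table on the plate's handle side, 190 mm long; origin under its middle
- screwdriver: bystander: screwdriver lying on the table on the plate's hinge side, 200 mm long; origin under its middle
- spray: bystander: spray can standing on the plate's hinge side, 64 mm across, 190 mm tall; origin under its centre
- boot: bystander: black ribbed rubber boot standing on the plate's hinge side, 100 mm across, 95 mm tall; origin under its centre
Not all that is in view belongs to the job. Leave any blue look-alike of the hub alone.

How it is judged:
By the outcome, as a careful person would: the job done as asked, in the order asked, and still so for the second after the job is handed in, with the robot touching nothing.
It also fails if it takes over 61 s, if anything falls off the work surface, if the arm or the gripper's body presses on something with over 40 N, if the wrist force passes 120 N, or if a joint passes its speed limit or range.

## Working session

There is one attempt and no reset: what is moved stays moved. The work goes in short steps, Python scripts to look and compute and a tool call to move; the robot and the scene stay as the last step left them, time stands still between calls to the robot, and variables do not carry over. Pictures are saved under pics/ and viewed, and the job is handed in when it is done.

Besides the shell and the picture viewer there is one more tool, called after "Request:" by a JSON object that holds its "name" and its "arguments", one argument or row to a line. apply_moves: Moves the arm, as the interface text tells. Shift numbers are shares of 0.025 m and turn numbers shares of pi rad, none past 1 either way. Its arguments: {"type":"object","properties":{"steps":{"type":"array","items":{"type":"array","items":{"type":"number"}}},"claw":{"type":"number"},"newtons":{"type":"number"}},"required":["steps"]}

```bash
mkdir -p pics; python3 - <<'E'
from plant import sense,snapshot,grip_depth
import cv2,numpy as np
print(sense(),grip_depth)
for n in("side","top"):
    s=snapshot(n);np.savez(n+"0.npz",**s);cv2.imwrite(f"pics/{n}0.png",s["img"][:,:,::-1])
    R=cv2.Rodrigues(np.array(s["rvec"]))[0];print(n,s["K"],s["dist"],"cam",-R.T@np.array(s["tvec"]).ravel(),R)
E
```

```text
{'time_s': 0.0, 'joint_positions': array([ 1.24978956,  0.53716497, -0.00442887,  1.5388965 ,  0.00260808,
        1.06729673, -0.07120607]), 'joint_vel': array([-0.00063643, -0.00040742,  0.0007165 ,  0.00117768,  0.00058785,
       -0.00095093,  0.00178713]), 'joint_efforts': array([ 9.75378825e-04, -5.70982969e+01,  9.90958326e-01, -2.51603615e+01,
       -5.63633989e-02,  1.79748097e-02,  1.56886213e-04]), 'tcp_pos': array([ 0.16365294, -0.62840827,  0.23783084]), 'ee_rot': array([-0.55915036,  0.43292196, -0.43187948,  0.55982994]), 'force': array([ 0.32286074, -0.10124514,  1.14564882]), 'ft_torque': array([-0.00905639,  0.05361802, -0.01926853]), 'width': 0.08842673781449999} 0.0187
side [[525.40272323   0.         280.52686483]
 [  0.         525.40272323 207.1502689 ]
 [  0.           0.           1.        ]] [-0.08619067  0.          0.          0.          0.        ] cam [ 0.19028587 -0.60577962  0.93199394] [[ 0.85982704 -0.51058463 -0.00089303]
 [-0.37422227 -0.62900033 -0.68140757]
 [ 0.34735452  0.58622685 -0.73190363]]
top [[475.35641646   0.         285.04487199]
 [  0.         475.35641646 211.83326264]
 [  0.           0.           1.        ]] [0.03484538 0.         0.         0.         0.        ] cam [0.52528556 0.03944862 1.12630432] [[ 0.01480776 -0.99981235  0.01249019]
 [-0.99930703 -0.01522459 -0.03396567]
 [ 0.03414945 -0.01197858 -0.99934495]]
```

View pics/side0.png

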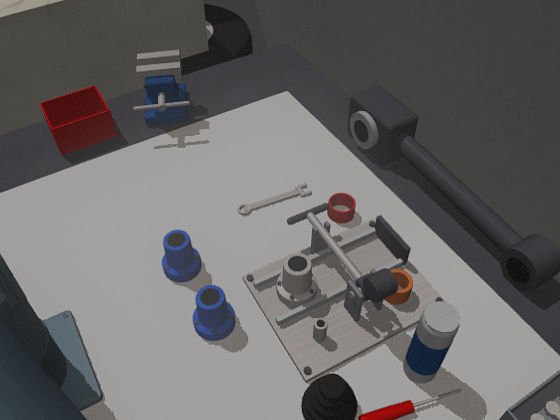

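View pics/top0.png

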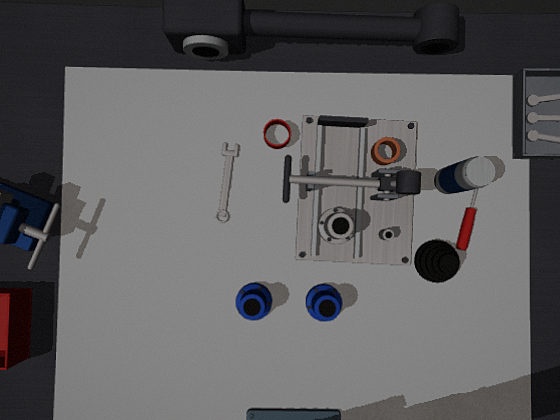

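The side view shows the lane with the steel hub at (296,275), the bar handle at (308,213) and the counterweight at (378,285). The top view shows the hub at (338,225), the handle at (287,178) and the stop plate at (343,121).

Hub candidates in the top view are the steel hub (338,225), blue look-alikes at (254,301) and (324,302), the socket (388,234) and the boot (437,260). I choose the steel one standing between the rails.

```bash
cat > h.py <<'E'
import cv2,numpy as np
def cloud(s):
    h,w=s["z_map"].shape
    u,v=np.meshgrid(np.arange(w),np.arange(h))
    n=cv2.undistortPoints(np.stack([u,v],-1).reshape(-1,1,2).astype(np.float64),s["K"],s["dist"]).reshape(h,w,2)
    z=s["z_map"].astype(float)
    P=np.dstack([n*z[...,None],z])
    R=cv2.Rodrigues(np.array(s["rvec"]))[0]
    return (P-np.array(s["tvec"]).ravel())@R   # world
def ray(s,uv,z):
    n=cv2.undistortPoints(np.array(uv,float).reshape(-1,1,2),s["K"],s["dist"]).reshape(-1,2)
    R=cv2.Rodrigues(np.array(s["rvec"]))[0];c=-R.T@np.array(s["tvec"]).ravel()
    d=np.c_[n,np.ones(len(n))]@R
    return c+d*((z-c[2])/d[:,2])[:,None]
E
python3 - <<'E'
from h import *
s=dict(np.load("top0.npz"));W=cloud(s)
print("table z",np.median(W[320:400,120:220,2]))
roi=np.zeros(W.shape[:2],bool);roi[105:275,285:430]=1
m=(W[...,2]>.006)&(W[...,2]<.02)&roi&(s["z_map"]>0)
m=cv2.morphologyEx(m.astype(np.uint8),cv2.MORPH_OPEN,np.ones((3,3)))
r=cv2.minAreaRect(W[m>0][:,:2].astype(np.float32));print("plate",r,cv2.boxPoints(r))
c=ray(s,[(303,115),(418,122),(411,264),(296,258)],.012);print("corners",c)
# z map around hub & handle
def comp(zl,zh,r0,r1,c0,c1):
    q=W[r0:r1,c0:c1].reshape(-1,3);q=q[(q[:,2]>zl)&(q[:,2]<zh)];return q
q=comp(.085,.105,195,250,315,365);print("hub top",len(q),cv2.minEnclosingCircle(q[:,:2].astype(np.float32)),np.median(q[:,2]))
q=comp(.03,.045,195,255,310,370);print("flange",len(q),cv2.minEnclosingCircle(q[:,:2].astype(np.float32)),np.median(q[:,2]))
q=comp(.06,.11,150,210,275,293);print("handle",len(q),cv2.minAreaRect(q[:,:2].astype(np.float32)),np.percentile(q[:,2],[5,50,95]))
q=comp(.03,.09,110,130,310,375);print("stop",len(q),cv2.minAreaRect(q[:,:2].astype(np.float32)),q[:,2].max())
q=comp(.11,.2,160,200,385,430);print("weight",len(q),cv2.minAreaRect(q[:,:2].astype(np.float32)),q[:,2].max())
for n,b in dict(cap=(115,150,258,295),wrench=(135,225,212,243)).items():
    q=comp(.004,.06,*b);print(n,cv2.minAreaRect(q[:,:2].astype(np.float32)),q[:,2].max())
i=s["img"];cv2.imwrite("pics/crop.png",cv2.resize(i[95:285,220:460,::-1],None,fx=3.3,fy=3.1))
E
```

```text
table z 0.001237858116226781
plate ((0.617992639541626, -0.1602834314107895), (0.3091543912887573, 0.33969366550445557), 87.86602020263672) [[ 4.4250768e-01 -3.0842894e-01]
 [ 7.8196579e-01 -3.2107791e-01]
 [ 7.9347759e-01 -1.2137920e-02]
 [ 4.5401949e-01  5.1105022e-04]]
corners [[ 0.79260478 -0.01288784  0.012     ]
 [ 0.78023012 -0.28450131  0.012     ]
 [ 0.44582479 -0.27019219  0.012     ]
 [ 0.45577324 -0.00111738  0.012     ]]
hub top 70 ((0.5333179831504822, -0.09142632782459259), 0.02820061706006527) 0.10262534209094516
flange 738 ((0.5354920625686646, -0.09285807609558105), 0.0886915996670723) 0.037012630707147505
handle 353 ((0.6338818073272705, 0.021998248994350433), (0.019124969840049744, 0.10352910310029984), 87.85743713378906) [0.08748018 0.09202433 0.09581335]
stop 448 ((0.7686929702758789, -0.10072045773267746), (0.02450382336974144, 0.10827945917844772), 0.674526035785675) 0.07450626324552026
weight 583 ((0.6251322031021118, -0.22635595500469208), (0.05032108724117279, 0.04629677161574364), 89.11661529541016) 0.16343875804898256
cap ((0.7537628412246704, 0.050588853657245636), (0.08450885862112045, 0.07987198978662491), 89.51673126220703) 0.04428552229871166
wrench ((0.638187050819397, 0.16414512693881989), (0.2108573168516159, 0.07095539569854736), 1.0590890645980835) 0.0142419880731893
```

View pics/crop.png

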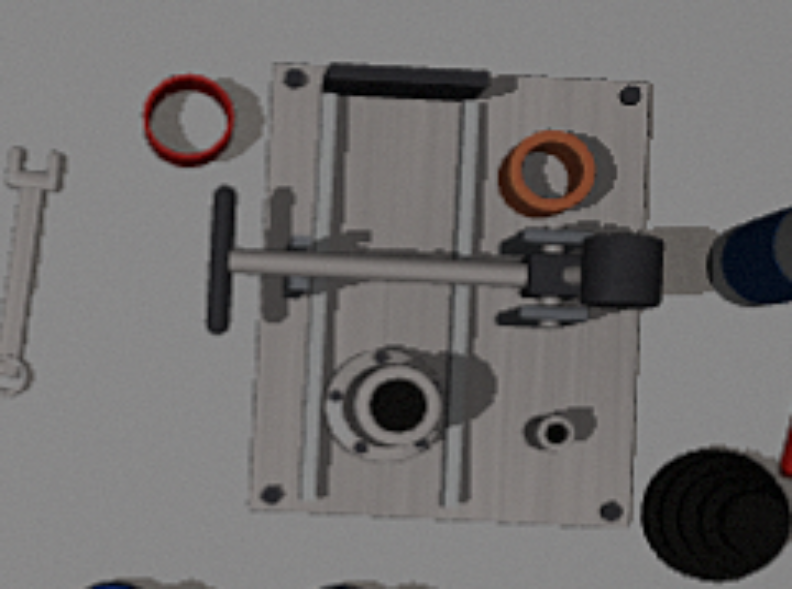

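```bash
cat >> h.py <<'E'
from scipy.spatial.transform import Rotation as Ro
a=np.radians(-2.2)
LY=np.array([np.cos(a),np.sin(a),0]);LX=np.array([LY[1],-LY[0],0]);O=np.array([.630,-.1076,0]);Z=np.array([0,0,1.])
def lane(p): p=np.asarray(p)-O; return np.array([p@LX,p@LY,p[2]])*1e3
def world(l): l=np.asarray(l)/1e3; return O+l[0]*LX+l[1]*LY+l[2]*Z
def go(tgt,Rt=None):
    """shift in tool axes (units of .025 m) and rotvec in tool axes (units of pi)"""
    from plant import sense
    s=sense();R=Ro.from_quat(s["ee_rot"])
    print("t",round(s["time_s"],2),"lane",lane(s["tcp_pos"]).round(1),"F",np.round(s["force"],1),"q",s["joint_positions"].round(2),"w",round(s["width"],3))
    if tgt is not None: print("shift units",(R.inv().apply(world(tgt)-s["tcp_pos"])/.025).round(2))
    if Rt is not None: print("turn units",((R.inv()*Rt).as_rotvec()/np.pi).round(4),"deg",np.degrees((R.inv()*Rt).magnitude()).round(1))
def Rtool(yd,xd): return Ro.from_matrix(np.c_[xd,yd,np.cross(xd,yd)])
def Rlift(tau,s=1): c,n=np.cos(tau),np.sin(tau); return Rtool(c*LX-n*Z,s*LY)
E
python3 - <<'E'
from h import *
from plant import sense
s=sense();R=Ro.from_quat(s["ee_rot"]).as_matrix();print(R.round(3));print("toolx lane",R[:,0]@LX,R[:,0]@LY)
for sg in(1,-1): print(sg);go((-210,-33,240),Rlift(np.pi/4,sg));go(None,Rtool(-Z,sg*LY))
E
```

```text
[[ 0.252 -0.001  0.968]
 [-0.968  0.001  0.252]
 [-0.002 -1.    -0.   ]]
toolx lane 0.9572968355827807 0.2891025964588066
1
t 0.1 lane [ 538.4 -446.   237.9] F [-0.5 -0.6  0.6] q [ 1.25  0.54 -0.    1.54  0.    1.07 -0.07] w 0.088
shift units [-23.88  -0.05  24.47]
turn units [-0.2147 -0.3842 -0.1596] deg 84.3
t 0.1 lane [ 538.4 -446.   237.9] F [-0.5 -0.6  0.6] q [ 1.25  0.54 -0.    1.54  0.    1.07 -0.07] w 0.088
turn units [-3.000e-04 -4.066e-01 -5.000e-04] deg 73.2
-1
t 0.1 lane [ 538.4 -446.   237.9] F [-0.5 -0.6  0.6] q [ 1.25  0.54 -0.    1.54  0.    1.07 -0.07] w 0.088
shift units [-23.88  -0.05  24.47]
turn units [ 0.1723  0.5586 -0.2317] deg 113.2
t 0.1 lane [ 538.4 -446.   237.9] F [-0.5 -0.6  0.6] q [ 1.25  0.54 -0.    1.54  0.    1.07 -0.07] w 0.088
turn units [ 5.000e-04  5.934e-01 -3.000e-04] deg 106.8
```

Request:
{"name": "apply_moves", "arguments": {
  "steps": [
    [0, -0.5, 1, 0, -0.012, 0],
    [0, -0.5, 1, 0, -0.012, 0],
    [0, -0.5, 1, 0, -0.012, 0],
    [0, -0.5, 1, 0, -0.012, 0],
    [0, 0, 1, 0, -0.012, 0],
    [0, 0, 1, 0, -0.012, 0],
    [0, 0, 1, 0, -0.012, 0],
    [0, 0, 1, 0, -0.012, 0],
    [0, 0, 1, 0, -0.012, 0],
    [0, 0, 1, 0, -0.012, 0]
  ],
  "claw": 1,
  "newtons": 20
}}

```text
time_s: 1.1
tcp_pos: [0.4116, -0.512, 0.2973]
ee_rot: [-0.635, 0.306, -0.31, 0.637]
force: [-0.3, 0.8, 0.0]
width: 0.0102
```

Request:
{"name": "apply_moves", "arguments": {
  "steps": [
    [0, 0, 1, 0, -0.012, 0],
    [0, 0, 1, 0, -0.012, 0],
    [0, 0, 1, 0, -0.012, 0],
    [0, 0, 1, 0, -0.012, 0],
    [0, 0, 1, 0, -0.012, 0],
    [0, 0, 1, 0, -0.012, 0],
    [0, 0, 1, 0, -0.012, 0],
    [0, 0, 1, 0, -0.012, 0],
    [0, 0, 1, 0, -0.012, 0],
    [0, 0, 1, 0, -0.012, 0]
  ]
}}

```text
time_s: 2.1
tcp_pos: [0.5977, -0.2958, 0.3093]
ee_rot: [-0.685, 0.159, -0.172, 0.689]
force: [-0.1, -0.6, 0.3]
width: 0.0005
```

```bash
python3 -c "
from h import *
go((-230,-33,280),Rlift(np.pi/4));go(None,Rtool(-Z,LY))"
```

```text
t 2.1 lane [189.3 -25.  309.3] F [-0.1 -0.6  0.3] q [ 0.6   0.52 -0.3   1.41  0.15  1.22 -0.19] w 0.001
shift units [-7.36  1.2  15.07]
turn units [-0.2479 -0.1331 -0.0491] deg 51.4
t 2.1 lane [189.3 -25.  309.3] F [-0.1 -0.6  0.3] q [ 0.6   0.52 -0.3   1.41  0.15  1.22 -0.19] w 0.001
turn units [-0.0019 -0.1382  0.0054] deg 24.9
```

Request:
{"name": "apply_moves", "arguments": {
  "steps": [
    [-0.4, 0, 1, 0, -0.014, 0],
    [-0.4, 0, 1, 0, -0.014, 0],
    [-0.4, 0, 1, 0, -0.014, 0],
    [-0.3, 0, 1, 0, -0.014, 0],
    [-0.3, 0, 1, 0, -0.014, 0],
    [-0.2, 0, 1, 0, -0.014, 0],
    [-0.1, 0, 1, 0, -0.014, 0],
    [0, 0, 1, 0, -0.014, 0],
    [0, 0, 1, 0, -0.014, 0],
    [0, 0, 1, 0, -0.014, 0]
  ]
}}

```text
time_s: 3.1
tcp_pos: [0.6111, -0.0123, 0.3128]
ee_rot: [-0.707, -0.011, -0.003, 0.707]
force: [0.7, 0.3, 0.3]
width: 0.0007
```

```bash
python3 -c "
from h import *
go((-230,-33,280),Rlift(np.pi/4));go(None,Rtool(-Z,LY))"
```

```text
t 3.1 lane [-94.5 -22.6 312.8] F [0.7 0.3 0.3] q [ 0.3   0.43 -0.48  1.56  0.22  1.18 -0.22] w 0.001
shift units [-0.18  1.31  5.43]
turn units [-0.2503  0.0123  0.0123] deg 45.2
t 3.1 lane [-94.5 -22.6 312.8] F [0.7 0.3 0.3] q [ 0.3   0.43 -0.48  1.56  0.22  1.18 -0.22] w 0.001
turn units [-0.0003  0.0157  0.0065] deg 3.1
```

Request:
{"name": "apply_moves", "arguments": {
  "steps": [
    [0, 0, 1, 0, 0.003, 0.002],
    [0, 0, 1, 0, 0.003, 0.002],
    [0, 0, 1, 0, 0.003, 0.002],
    [0, 0, 1, 0, 0.003, 0.002],
    [0, 0, 1, -0.04, 0, 0],
    [0, 0, 0.5, -0.042, 0, 0],
    [0, 0, 0.5, -0.042, 0, 0],
    [0, 0, 0, -0.042, 0, 0],
    [0, 0, 0, -0.042, 0, 0],
    [0, 0, 0, -0.042, 0, 0]
  ]
}}

```text
time_s: 4.1
tcp_pos: [0.6107, 0.1516, 0.3126]
ee_rot: [0.929, -0.006, 0.006, -0.371]
force: [1.4, -1.1, -1.4]
width: 0.0005
```

```bash
python3 - <<'E'
from h import *
go((-220,-33,200),Rlift(np.pi/4));go((-165,-33,60))
from plant import snapshot
s=snapshot("side");cv2.imwrite("pics/side1.png",s["img"][:,:,::-1])
E
```

```text
t 4.1 lane [-258.3  -29.2  312.6] F [ 1.4 -1.1 -1.4] q [-0.45  0.72 -0.3   1.32  0.77  1.75 -0.86] w 0.001
shift units [-0.22  4.21  2.21]
turn units [0.0082 0.0034 0.0069] deg 2.0
t 4.1 lane [-258.3  -29.2  312.6] F [ 1.4 -1.1 -1.4] q [-0.45  0.72 -0.3   1.32  0.77  1.75 -0.86] w 0.001
shift units [-0.31  9.66  4.76]
```

View pics/side1.png

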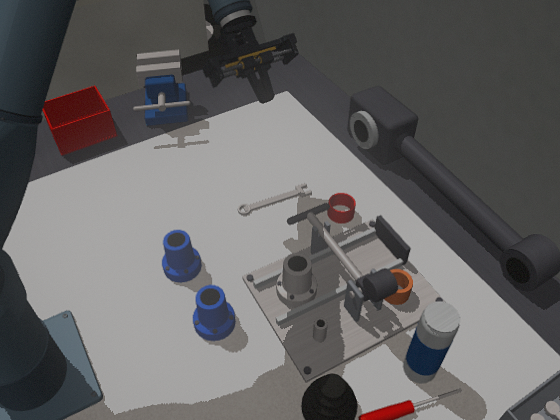

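```bash
python3 - <<'E'
from h import *
go((-215,-33,136),Rlift(np.pi/4))
E
```

```text
t 4.15 lane [-261.7  -31.6  308.2] F [-4.4  1.5 -3.3] q [-0.46  0.72 -0.3   1.32  0.77  1.75 -0.86] w 0.001
shift units [-0.11  6.07  3.75]
turn units [0.0103 0.0067 0.0067] deg 2.5
```

Request:
{"name": "apply_moves", "arguments": {
  "steps": [
    [0, 0.6, 0.4, 0.001, 0.001, 0.001],
    [0, 0.6, 0.4, 0.001, 0.001, 0.001],
    [0, 0.6, 0.4, 0.001, 0.001, 0.001],
    [0, 0.6, 0.4, 0.001, 0.001, 0.001],
    [0, 0.6, 0.4, 0.001, 0.001, 0.001],
    [0, 0.6, 0.4, 0.001, 0.001, 0.001],
    [0, 0.6, 0.4, 0.001, 0.001, 0.001],
    [0, 0.6, 0.3, 0.001, 0, 0],
    [0, 0.6, 0.3, 0.001, 0, 0],
    [0, 0.5, 0.3, 0.001, 0, 0]
  ]
}}

```text
time_s: 5.15
tcp_pos: [0.6084, 0.1011, 0.1278]
ee_rot: [0.919, -0.027, 0.015, -0.394]
force: [-0.5, -0.1, -0.1]
width: 0.0008
```

```bash
python3 - <<'E'
from h import *
go((-215,-33,136),Rlift(np.pi/4));go((-134,-33,53))
from plant import snapshot
s=snapshot("side");cv2.imwrite("pics/side2.png",s["img"][:,:,::-1])
E
```

```text
t 5.15 lane [-207.7  -29.6  127.8] F [-0.5 -0.1 -0.1] q [-0.37  0.88 -0.28  1.48  0.79  1.45 -1.04] w 0.001
shift units [-0.14 -0.44 -0.02]
turn units [-0.0077 -0.0065 -0.0037] deg 1.9
t 5.15 lane [-207.7  -29.6  127.8] F [-0.5 -0.1 -0.1] q [-0.37  0.88 -0.28  1.48  0.79  1.45 -1.04] w 0.001
shift units [-0.09  4.2  -0.07]
```

View pics/side2.png

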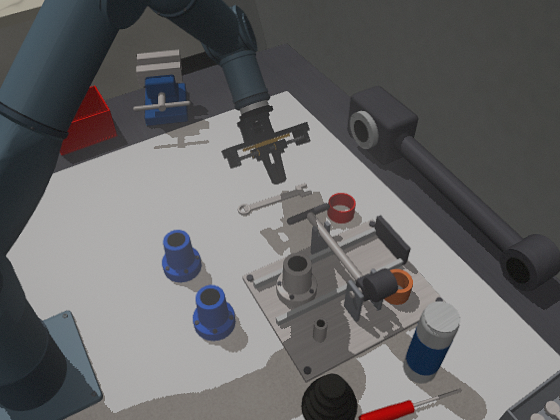

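The picture shows the closed fingertips at about (280,180), pointing down toward the handle end at (300,216), with clear space between them. I'll slide them under the handle.

Request:
{"name": "apply_moves", "arguments": {
  "steps": [
    [0, 0.6, 0, -0.001, -0.001, 0],
    [0, 0.6, 0, -0.001, -0.001, 0],
    [0, 0.6, 0, -0.001, -0.001, 0],
    [0, 0.6, 0, -0.001, 0, 0],
    [0, 0.6, 0, -0.001, 0, 0],
    [0, 0.6, 0, -0.001, 0, 0],
    [0, 0.6, 0, 0, 0, 0],
    [0, 0, 0, 0, 0, 0]
  ]
}}

```text
time_s: 6.0
tcp_pos: [0.6028, 0.0182, 0.0441]
ee_rot: [0.923, -0.027, 0.009, -0.384]
force: [-0.4, -0.6, -0.3]
width: 0.0005
```

```bash
python3 - <<'E'
from h import *
go((-134,-33,53),Rlift(np.pi/4));go((-134,-33,63))
from plant import snapshot
s=snapshot("side");cv2.imwrite("pics/side3.png",cv2.resize(s["img"][120:330,180:460,::-1],None,fx=2.8,fy=2.8))
E
```

```text
t 6.0 lane [-124.7  -32.    44.1] F [-0.4 -0.6 -0.3] q [-0.3   0.96 -0.23  1.58  0.88  1.28 -1.09] w 0.001
shift units [-0.05 -0.52  0.01]
turn units [-0.0009 -0.0036 -0.005 ] deg 1.1
t 6.0 lane [-124.7  -32.    44.1] F [-0.4 -0.6 -0.3] q [-0.3   0.96 -0.23  1.58  0.88  1.28 -1.09] w 0.001
shift units [-0.05 -0.8  -0.27]
```

View pics/side3.png

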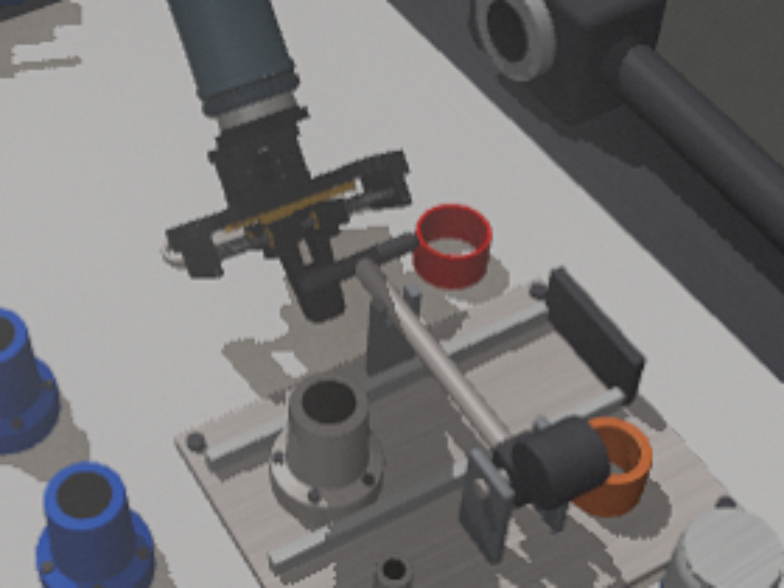

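Request:
{"name": "apply_moves", "arguments": {
  "steps": [
    [0, -0.4, -0.2, 0, 0, 0],
    [0, -0.3, -0.3, 0, 0, 0],
    [0, -0.3, -0.3, 0, 0, 0],
    [0, -0.3, -0.35, 0, 0, 0],
    [0, -0.3, -0.4, 0, 0, 0]
  ]
}}

```text
time_s: 6.55
tcp_pos: [0.6039, 0.0242, 0.1052]
ee_rot: [0.922, -0.025, 0.01, -0.386]
force: [-0.8, 0.5, -1.1]
width: 0.0005
```

```bash
cat >> h.py <<'E'
def seen(name,fn,c=None):
    from plant import snapshot
    s=snapshot(name);i=s["img"][:,:,::-1]
    if c:i=cv2.resize(i[c[0]:c[1],c[2]:c[3]],None,fx=2.5,fy=2.5)
    cv2.imwrite("pics/"+fn,i);return s
E
python3 - <<'E'
from h import *
go((-134,-33,93),Rlift(np.pi/4));seen("side","s4.png",(100,330,180,460))
E
```

```text
t 6.55 lane [-130.7  -31.1  105.2] F [-0.8  0.5 -1.1] q [-0.29  0.87 -0.24  1.58  0.85  1.35 -1.03] w 0.001
shift units [-0.08  0.26  0.43]
turn units [-0.0026 -0.003  -0.0037] deg 1.0
```

View pics/s4.png

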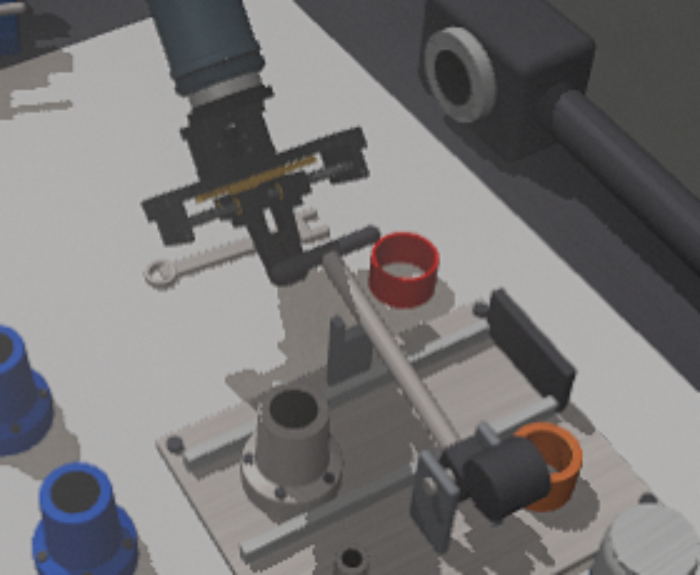

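The bar has come off the fork at about (345,320), with the handle resting on the finger. I'll continue along the arc.

Request:
{"name": "apply_moves", "arguments": {
  "steps": [
    [0, -0.15, -0.6, 0, 0, 0],
    [0, -0.15, -0.6, 0, 0, 0],
    [0, -0.15, -0.6, 0, 0, 0],
    [0, -0.1, -0.6, 0, 0, 0],
    [0, -0.1, -0.6, 0, 0, 0]
  ]
}}

```text
time_s: 7.1
tcp_pos: [0.6026, -0.0207, 0.1775]
ee_rot: [0.922, -0.024, 0.011, -0.387]
force: [-0.1, -0.5, 0.1]
width: 0.0005
```

```bash
python3 - <<'E'
from h import *
go((-134,-33,93),Rlift(np.pi/4));seen("side","s5.png",(100,330,180,460))
E
```

```text
t 7.1 lane [-85.7 -30.8 177.5] F [-0.1 -0.5  0.1] q [-0.23  0.73 -0.24  1.63  0.85  1.37 -0.93] w 0.001
shift units [-0.12  1.06  3.74]
turn units [-0.0029 -0.0037 -0.0027] deg 1.0
```

View pics/s5.png

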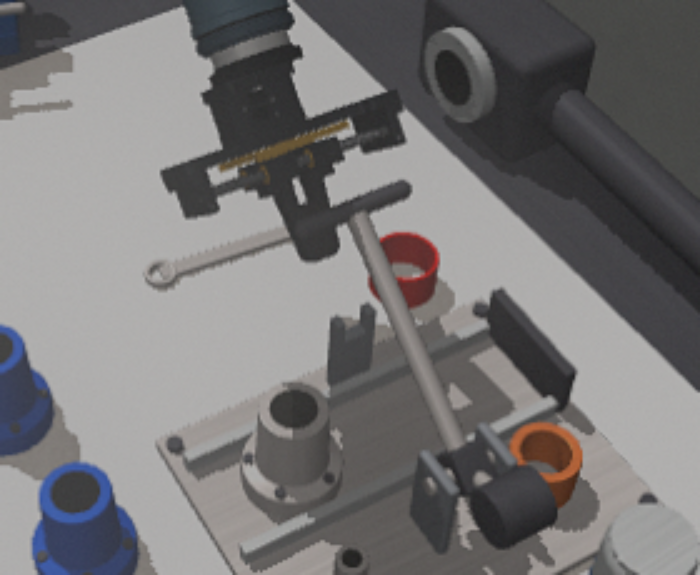

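The bar is at about 0.55 rad, with the handle at (360,210) still on the finger. I'll push it past the balance point.

Request:
{"name": "apply_moves", "arguments": {
  "steps": [
    [0, -0.05, -0.6, 0, 0, 0],
    [0, 0, -0.6, 0, 0, 0],
    [0, 0.05, -0.6, 0, 0, 0],
    [0, 0.1, -0.6, 0, 0, 0],
    [0, 0.15, -0.6, 0, 0, 0],
    [0, 0.2, -0.6, 0, 0, 0],
    [0, 0, 0, 0, 0, 0],
    [0, 0, 0, 0, 0, 0]
  ]
}}

```text
time_s: 7.95
tcp_pos: [0.5976, -0.1046, 0.2407]
ee_rot: [0.922, -0.027, 0.014, -0.385]
force: [-0.1, 0.6, -0.3]
width: 0.0005
```

```bash
python3 - <<'E'
from h import *
go((-134,-33,300),Rlift(np.pi/4));seen("side","s6.png",(100,330,180,460))
E
```

```text
t 7.95 lane [ -1.7 -32.5 240.7] F [-0.1  0.6 -0.3] q [-0.12  0.61 -0.22  1.68  0.87  1.35 -0.8 ] w 0.0
shift units [-0.12 -5.41  2.09]
turn units [-0.0017 -0.0059 -0.0036] deg 1.3
```

View pics/s6.png

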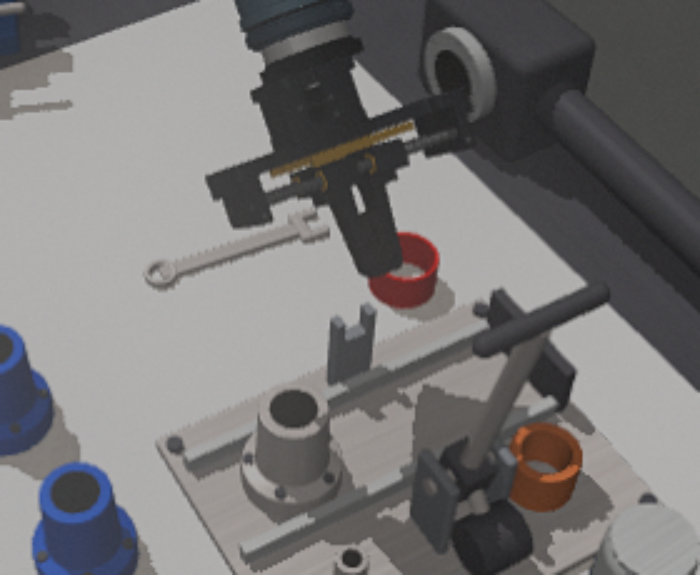

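The bar is raised and leaning back, with the handle at (540,320) and the counterweight down at (490,540). The fingers are clear. Next I'll bring the tool upright behind the hub.

Request:
{"name": "apply_moves", "arguments": {
  "steps": [
    [-1, -0.3, 0, 0.042, 0, 0],
    [-1, -0.3, 0, 0.042, 0, 0],
    [-1, 0, 0, 0.042, 0, 0],
    [-1, 0, 0, 0.042, 0, 0],
    [-1, 0, 0, 0.042, 0, 0],
    [-0.7, 0, 0, 0.04, 0, 0],
    [0, 0, 0, 0, 0, 0]
  ]
}}

```text
time_s: 8.7
tcp_pos: [0.4521, -0.0787, 0.247]
ee_rot: [-0.694, 0.016, -0.018, 0.719]
force: [0.7, 0.4, -0.9]
width: 0.0003
```

```bash
python3 - <<'E'
from h import *
go((-12,-175,140),Rtool(-Z,LY));go((-12,-175,55))
s=seen("top","t1.png",(80,280,200,440))
W=cloud(s);q=W[195:250,315:365].reshape(-1,3);q=q[(q[:,2]>.095)&(q[:,2]<.112)]
if len(q): print(len(q),lane(np.r_[cv2.minEnclosingCircle(q[:,:2].astype(np.float32))[0],0]))
E
```

```text
t 8.7 lane [ -22.  -178.8  247. ] F [ 0.7  0.4 -0.9] q [ 0.48  0.23 -0.44  1.99  0.08  0.94 -0.04] w 0.0
shift units [ 0.15  4.26 -0.55]
turn units [-0.0113 -0.003   0.0008] deg 2.1
t 8.7 lane [ -22.  -178.8  247. ] F [ 0.7  0.4 -0.9] q [ 0.48  0.23 -0.44  1.99  0.08  0.94 -0.04] w 0.0
shift units [ 0.14  7.66 -0.67]
191 [-12.40797922 -96.97822184   0.        ]
```

View pics/t1.png

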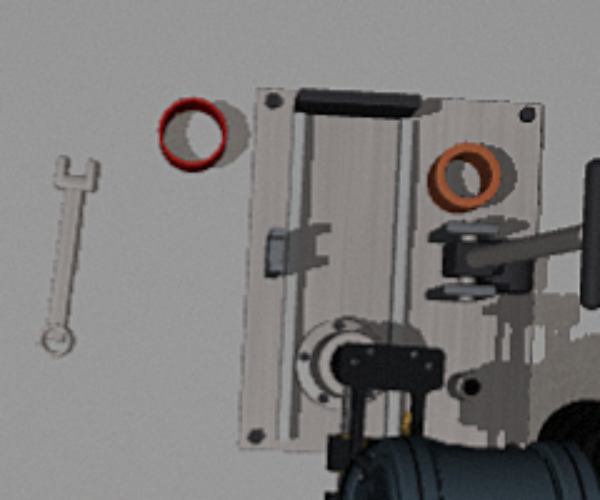

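Hub at lane (-12,-97) and the bar raised at the right edge. I'll descend behind the hub.

Request:
{"name": "apply_moves", "arguments": {
  "steps": [
    [0, 1, -0.1, -0.002, -0.001, 0],
    [0, 1, -0.1, -0.002, -0.001, 0],
    [0, 1, -0.1, -0.002, -0.001, 0],
    [0, 1, -0.1, -0.002, 0, 0],
    [0, 1, -0.1, -0.002, 0, 0],
    [0, 0.8, -0.1, -0.001, 0, 0],
    [0, 0.6, 0, 0, 0, 0],
    [0, 0.4, 0, 0, 0, 0],
    [0, 0, 0, 0, 0, 0]
  ]
}}

```text
time_s: 9.65
tcp_pos: [0.4637, -0.0731, 0.069]
ee_rot: [0.709, 0.001, 0.004, -0.705]
force: [0.4, -0.5, 0.8]
width: 0.0004
```

```bash
python3 - <<'E'
from h import *
go((-12,-145,55),Rtool(-Z,LY))
seen("side","s7.png",(100,400,150,450))
E
```

```text
t 9.65 lane [ -28.1 -167.5   69. ] F [ 0.4 -0.5  0.8] q [ 0.32  0.54 -0.32  2.11  0.33  0.54 -0.25] w 0.0
shift units [ 0.87  0.57 -0.67]
turn units [0.0021 0.011  0.0023] deg 2.1
```

View pics/s7.png

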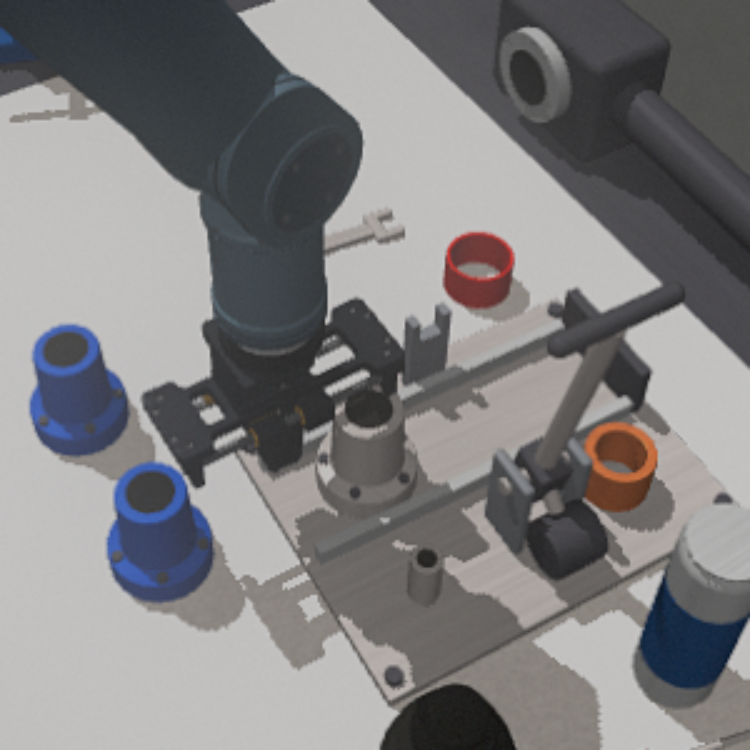

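The fingers are behind the hub (at about (275,450), hub at (368,450)), with the body above the hub top. I'll centre the fingers, lower them slightly and then push gently.

Request:
{"name": "apply_moves", "arguments": {
  "steps": [
    [0, 0, -0.4, 0.002, 0.008, 0.002],
    [0, 0.2, -0.3, 0, 0.003, 0],
    [0, 0.2, 0, 0, 0, 0],
    [0.3, 0, 0, 0, 0, 0],
    [0.3, 0, 0, 0, 0, 0],
    [0, 0, 0, 0, 0, 0]
  ]
}}

```text
time_s: 10.3
tcp_pos: [0.4828, -0.0935, 0.0615]
ee_rot: [0.707, -0.013, 0.017, -0.707]
force: [0.0, 1.2, 0.7]
width: 0.0003
```

```bash
python3 - <<'E'
from h import *
go((-12,-125,57),Rtool(-Z,LY))
E
```

```text
t 10.3 lane [  -8.5 -147.6   61.5] F [0.  1.2 0.7] q [ 0.35  0.58 -0.31  2.05  0.32  0.55 -0.23] w 0.0
shift units [0.9  0.18 0.14]
turn units [ 0.0003 -0.0013  0.0021] deg 0.5
```

Request:
{"name": "apply_moves", "arguments": {
  "steps": [
    [0.3, 0.1, 0.05, 0, 0, 0],
    [0.3, 0.05, 0.05, 0, 0, 0],
    [0.3, 0, 0, 0, 0, 0],
    [0.3, 0, 0, 0, 0, 0],
    [0.3, 0, 0, 0, 0, 0],
    [0.3, 0, 0, 0, 0, 0]
  ]
}}

```text
time_s: 10.9
tcp_pos: [0.5217, -0.0908, 0.056]
ee_rot: [0.708, -0.019, 0.01, -0.706]
force: [-6.3, 0.3, 6.1]
width: 0.0006
```

```bash
python3 - <<'E'
from h import *
go((-10,47,57),Rtool(-Z,LY))
seen("side","s8.png",(100,400,150,450))
E
```

```text
t 10.9 lane [ -12.6 -108.9   56. ] F [-6.3  0.3  6.1] q [ 0.32  0.64 -0.31  1.94  0.32  0.62 -0.23] w 0.001
shift units [ 6.23 -0.12 -0.09]
turn units [ 0.0006 -0.0006 -0.004 ] deg 0.7
```

View pics/s8.png

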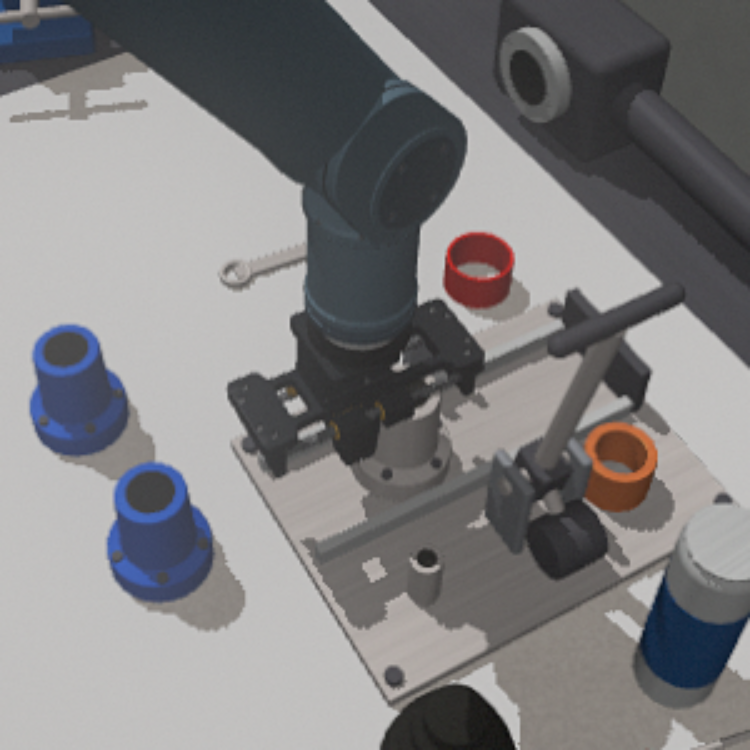

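The hub has moved with the fingers (about (405,460)) and is upright. There are 6 N upward on the tool, likely friction or taper from my slight descent, so I'll ease up a few mm while continuing.

Request:
{"name": "apply_moves", "arguments": {
  "steps": [
    [0.1, -0.15, 0, 0, 0, 0],
    [0.3, -0.05, 0, 0, 0, -0.002],
    [0.3, 0, 0, 0, 0, -0.002]
  ]
}}

```text
time_s: 11.25
tcp_pos: [0.5396, -0.0907, 0.0602]
ee_rot: [0.707, -0.015, 0.013, -0.706]
force: [-3.0, 0.3, -1.6]
width: 0.0003
```

```bash
python3 - <<'E'
from h import *
go((-10,47,60),Rtool(-Z,LY))
E
```

```text
t 11.25 lane [-13.4 -91.   60.2] F [-3.   0.3 -1.6] q [ 0.32  0.65 -0.31  1.9   0.32  0.64 -0.23] w 0.0
shift units [ 5.52 -0.   -0.13]
turn units [ 0.0005 -0.0003 -0.0007] deg 0.2
```

Only friction now (3 N). I'll continue.

Request:
{"name": "apply_moves", "arguments": {
  "steps": [
    [0.3, 0, 0, 0, 0, 0],
    [0.3, 0, 0, 0, 0, 0],
    [0.3, 0, 0, 0, 0, 0],
    [0.3, 0, 0, 0, 0, 0],
    [0.3, 0, 0, 0, 0, 0],
    [0.3, 0, 0, 0, 0, 0]
  ]
}}

```text
time_s: 11.85
tcp_pos: [0.5875, -0.0929, 0.0599]
ee_rot: [0.708, -0.015, 0.013, -0.706]
force: [-4.0, -0.1, 2.0]
width: 0.0005
```

```bash
python3 - <<'E'
from h import *
go((-10,47,60),Rtool(-Z,LY))
seen("side","s9.png",(100,400,150,450))
E
```

```text
t 11.85 lane [-13.1 -43.   59.9] F [-4.  -0.1  2. ] q [ 0.3   0.71 -0.31  1.78  0.31  0.71 -0.21] w 0.001
shift units [ 3.6  -0.02 -0.12]
turn units [ 0.0006 -0.0004 -0.0013] deg 0.3
```

View pics/s9.png

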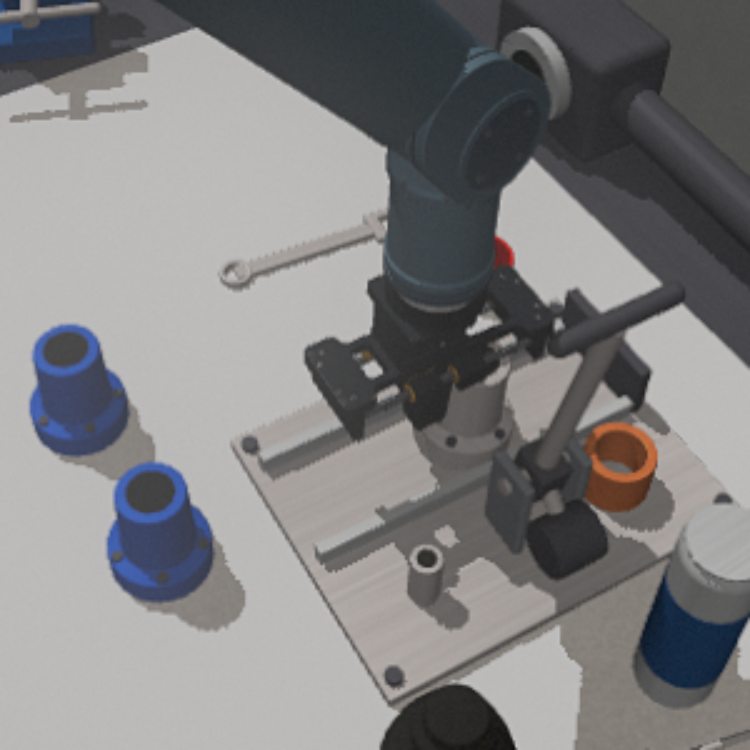

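The hub is upright below the fingers (at about (468,430)), and body and arm are clear of the raised bar. I'll continue.

Request:
{"name": "apply_moves", "arguments": {
  "steps": [
    [0.3, 0, -0.02, 0, 0, 0],
    [0.3, 0, -0.02, 0, 0, 0],
    [0.3, 0, -0.02, 0, 0, 0],
    [0.3, 0, -0.02, 0, 0, 0],
    [0.3, 0, 0, 0, 0, 0],
    [0.3, 0, 0, 0, 0, 0],
    [0.3, 0, 0, 0, 0, 0],
    [0.2, 0, 0, 0, 0, 0]
  ]
}}

```text
time_s: 12.7
tcp_pos: [0.6499, -0.0972, 0.0601]
ee_rot: [0.708, -0.015, 0.013, -0.706]
force: [-5.0, 0.1, 3.8]
width: 0.0007
```

```bash
python3 - <<'E'
from h import *
go((-10,47,60),Rtool(-Z,LY))
seen("side","s10.png",(100,400,150,450))
E
```

```text
t 12.7 lane [-11.1  19.5  60.1] F [-5.   0.1  3.8] q [ 0.29  0.79 -0.31  1.6   0.3   0.8  -0.19] w 0.001
shift units [ 1.1   0.   -0.04]
turn units [ 0.0006 -0.0004 -0.0013] deg 0.3
```

View pics/s10.png

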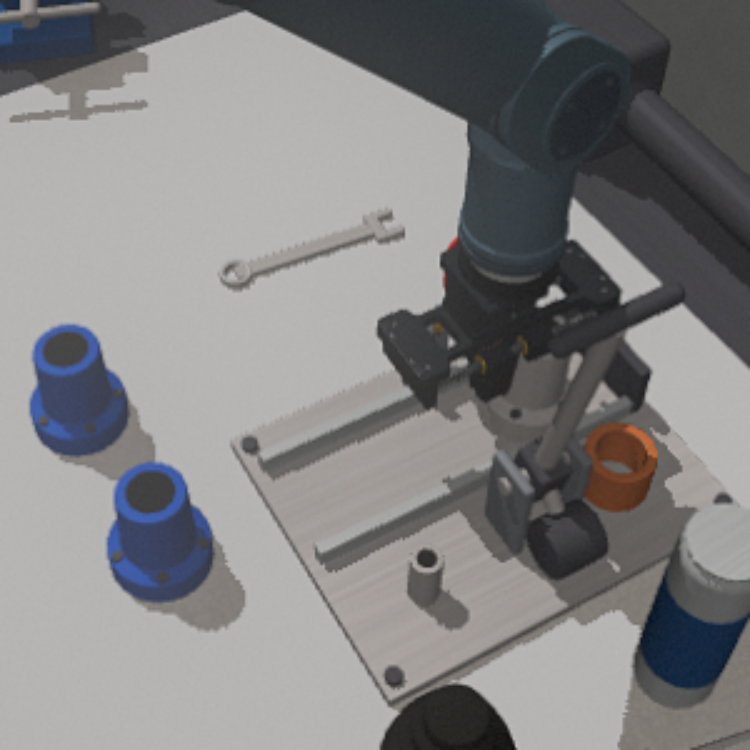

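The hub is beside the bar line, past the hinge, and still upright. I'll do the last ~30 mm slowly, watching the force.

Request:
{"name": "apply_moves", "arguments": {
  "steps": [
    [0.2, -0.05, 0, 0, 0, 0],
    [0.2, 0, 0, 0, 0, 0],
    [0.2, 0, 0, 0, 0, 0]
  ]
}}

```text
time_s: 13.05
tcp_pos: [0.6659, -0.0979, 0.0604]
ee_rot: [0.708, -0.016, 0.012, -0.706]
force: [-3.6, 0.2, -0.5]
width: 0.0007
```

Request:
{"name": "apply_moves", "arguments": {
  "steps": [
    [0.15, 0, 0, 0, 0, 0],
    [0.15, 0, 0, 0, 0, 0]
  ]
}}

```text
time_s: 13.25
tcp_pos: [0.6739, -0.0983, 0.0604]
ee_rot: [0.708, -0.016, 0.012, -0.706]
force: [-3.8, 0.2, 1.4]
width: 0.0003
```

Request:
{"name": "apply_moves", "arguments": {
  "steps": [
    [0.12, 0, 0, 0, 0, 0]
  ]
}}

```text
time_s: 13.35
tcp_pos: [0.6773, -0.0984, 0.0604]
ee_rot: [0.708, -0.016, 0.012, -0.706]
force: [-4.0, -0.4, 1.3]
width: 0.0006
```

```bash
python3 - <<'E'
from h import *
go((-10,47,60),Rtool(-Z,LY))
E
```

```text
t 13.35 lane [-11.   46.9  60.4] F [-4.  -0.4  1.3] q [ 0.27  0.83 -0.3   1.52  0.3   0.85 -0.18] w 0.001
shift units [ 0.    0.02 -0.04]
turn units [ 0.0005 -0.0004 -0.0015] deg 0.3
```

Request:
{"name": "apply_moves", "arguments": {
  "steps": [
    [0.12, 0, 0, 0, 0, 0],
    [0.1, 0, 0, 0, 0, 0]
  ]
}}

```text
time_s: 13.55
tcp_pos: [0.6833, -0.0986, 0.0604]
ee_rot: [0.708, -0.016, 0.012, -0.706]
force: [-3.7, -0.0, 1.1]
width: 0.0005
```

Request:
{"name": "apply_moves", "arguments": {
  "steps": [
    [0.1, 0, 0, 0, 0, 0]
  ]
}}

```text
time_s: 13.65
tcp_pos: [0.6853, -0.0988, 0.0604]
ee_rot: [0.708, -0.016, 0.012, -0.706]
force: [-15.0, 1.0, 11.7]
width: 0.0004
```

```bash
python3 - <<'E'
from h import *
go((-10,60,60),Rtool(-Z,LY))
s=seen("top","t2.png",(80,280,200,440))
E
```

```text
t 13.65 lane [-11.   55.   60.4] F [-15.    1.   11.7] q [ 0.27  0.84 -0.3   1.49  0.3   0.86 -0.18] w 0.0
shift units [ 0.2   0.02 -0.04]
turn units [ 0.0006 -0.0004 -0.002 ] deg 0.4
```

View pics/t2.png

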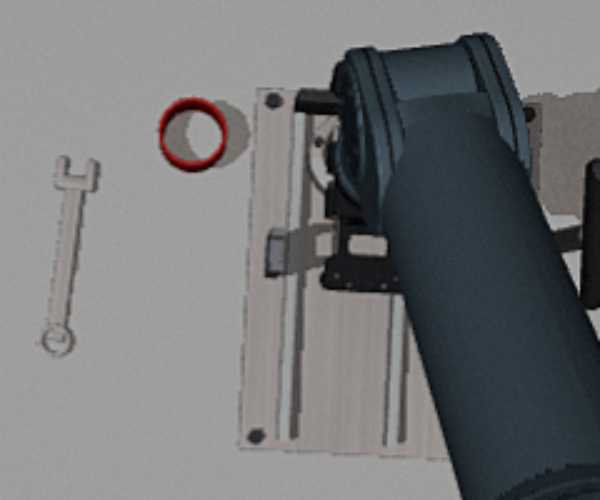

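The force jumped from 4 to 15 N, so the hub has reached the stop plate. I'll back straight off, then rise.

Request:
{"name": "apply_moves", "arguments": {
  "steps": [
    [-0.1, 0, 0, 0, 0, 0],
    [-0.2, 0, 0, 0, 0, 0],
    [-0.5, 0, 0, 0, 0, 0],
    [-0.8, 0, 0, 0, 0, 0],
    [-1, 0, 0, 0, 0, 0],
    [-1, 0, 0, 0, 0, 0],
    [-1, 0, 0, 0, 0, 0],
    [-1, 0, 0, 0, 0, 0],
    [-1, 0, 0, 0, 0, 0],
    [-0.5, 0, 0, 0, 0, 0]
  ]
}}

```text
time_s: 14.7
tcp_pos: [0.5127, -0.091, 0.0633]
ee_rot: [0.707, -0.006, 0.021, -0.707]
force: [0.2, -1.1, -0.8]
width: 0.0006
```

Request:
{"name": "apply_moves", "arguments": {
  "steps": [
    [-0.6, -0.8, 0, 0, 0, 0],
    [-0.6, -1, 0, 0, 0, 0],
    [-0.3, -1, 0, 0, 0, 0],
    [0, -1, 0, 0, 0, 0],
    [0, -1, 0, 0, 0, 0],
    [0, -1, 0, 0, 0, 0],
    [0, -0.5, 0, 0, 0, 0],
    [0, 0, 0, 0, 0, 0]
  ]
}}

```text
time_s: 15.5
tcp_pos: [0.4736, -0.0894, 0.2294]
ee_rot: [0.708, 0.001, 0.028, -0.706]
force: [-0.6, -0.2, -0.3]
width: 0.0008
```

```bash
python3 - <<'E'
from h import *
go((-10,60,60),Rtool(-Z,LY))
s=seen("top","t3.png",(80,280,200,440));seen("side","s11.png",(100,400,150,450))
W=cloud(s);L=(W-O)@np.c_[LX,LY,Z]*1e3
z=s["z_map"]>0
def c(b,n):
    m=z&(L[...,0]>b[0])&(L[...,0]<b[1])&(L[...,1]>b[2])&(L[...,1]<b[3])&(L[...,2]>b[4])&(L[...,2]<b[5])
    q=L[m]
    if len(q):print(n,len(q),"circle",cv2.minEnclosingCircle(q[:,:2].astype(np.float32)),"minmax y",q[:,1].min(),q[:,1].max(),"z",np.median(q[:,2]))
c((-60,40,0,132,97,115),"hub top");c((-56,36,20,150,33,44),"flange")
E
```

```text
t 15.5 lane [ -12.1 -157.   229.4] F [-0.6 -0.2 -0.3] q [ 0.46  0.27 -0.43  1.99  0.15  0.87 -0.08] w 0.001
shift units [ 8.4   7.12 -0.07]
turn units [0.0006 0.0001 0.0129] deg 2.3
hub top 540 circle ((-9.994383811950684, 93.52379608154297), 28.135704040527344) minmax y 65.45120473579705 119.99901241405996 z 107.49104074547894
flange 374 circle ((-9.486099243164062, 94.24520874023438), 62.00556182861328) minmax y 49.413306068905825 137.52884477031319 z 40.10389078562832
```

View pics/t3.png

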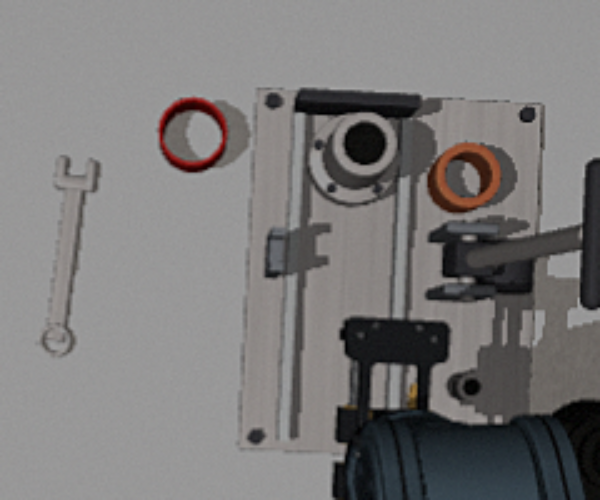

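View pics/s11.png

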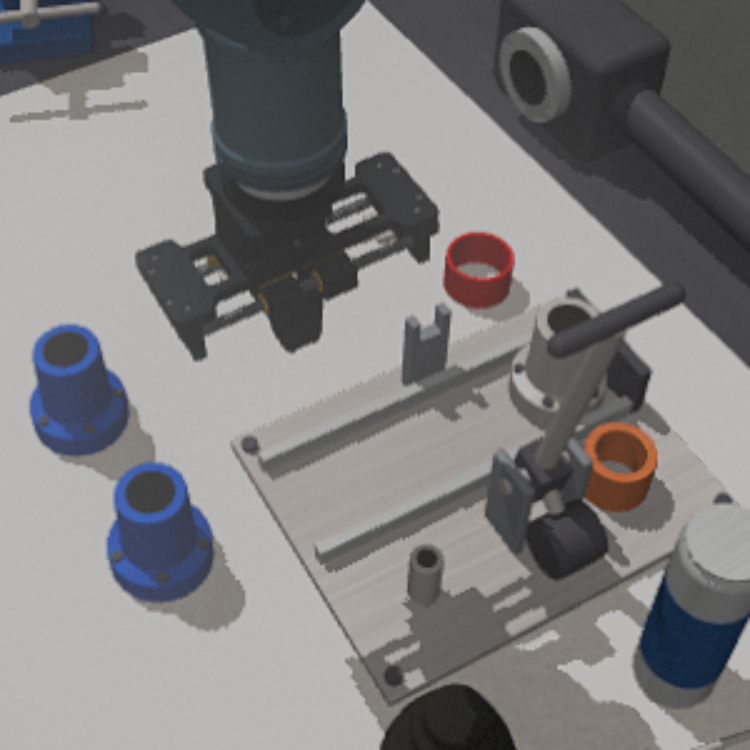

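```bash
python3 - <<'E'
from h import *
from plant import snapshot
s=snapshot("top");i=s["img"][105:170,310:380,::-1];cv2.imwrite("pics/t4.png",cv2.resize(i,None,fx=9,fy=9,interpolation=cv2.INTER_CUBIC))
W=cloud(s);L=(W-O)@np.c_[LX,LY,Z]*1e3
for u in (338,342,346):
  print([tuple(L[v,u].round(0).astype(int)) for v in range(114,132)])
E
```

```text
[(np.int64(-17), np.int64(168), np.int64(3)), (np.int64(-17), np.int64(166), np.int64(3)), (np.int64(-24), np.int64(148), np.int64(66)), (np.int64(-24), np.int64(146), np.int64(64)), (np.int64(-24), np.int64(144), np.int64(65)), (np.int64(-24), np.int64(141), np.int64(65)), (np.int64(-24), np.int64(138), np.int64(69)), (np.int64(-24), np.int64(137), np.int64(65)), (np.int64(-23), np.int64(137), np.int64(57)), (np.int64(-22), np.int64(136), np.int64(50)), (np.int64(-20), np.int64(137), np.int64(33)), (np.int64(-20), np.int64(135), np.int64(34)), (np.int64(-20), np.int64(131), np.int64(41)), (np.int64(-28), np.int64(114), np.int64(107)), (np.int64(-27), np.int64(113), np.int64(101)), (np.int64(-27), np.int64(110), np.int64(107)), (np.int64(-27), np.int64(108), np.int64(105)), (np.int64(-27), np.int64(105), np.int64(107))]
[(np.int64(-8), np.int64(168), np.int64(4)), (np.int64(-8), np.int64(165), np.int64(6)), (np.int64(-15), np.int64(148), np.int64(66)), (np.int64(-16), np.int64(145), np.int64(70)), (np.int64(-15), np.int64(144), np.int64(65)), (np.int64(-15), np.int64(142), np.int64(6
[... 689 characters left out ...]
t64(1126)), (np.int64(-7), np.int64(145), np.int64(71)), (np.int64(-7), np.int64(144), np.int64(69)), (np.int64(-7), np.int64(141), np.int64(70)), (np.int64(-6), np.int64(140), np.int64(65)), (np.int64(-6), np.int64(137), np.int64(69)), (np.int64(-4), np.int64(137), np.int64(57)), (np.int64(-4), np.int64(137), np.int64(51)), (np.int64(-2), np.int64(137), np.int64(40)), (np.int64(-11), np.int64(119), np.int64(108)), (np.int64(-10), np.int64(117), np.int64(107)), (np.int64(-10), np.int64(115), np.int64(107)), (np.int64(-10), np.int64(113), np.int64(107)), (np.int64(-11), np.int64(110), np.int64(110)), (np.int64(-10), np.int64(108), np.int64(108)), (np.int64(-10), np.int64(107), np.int64(106))]
```

View pics/t4.png

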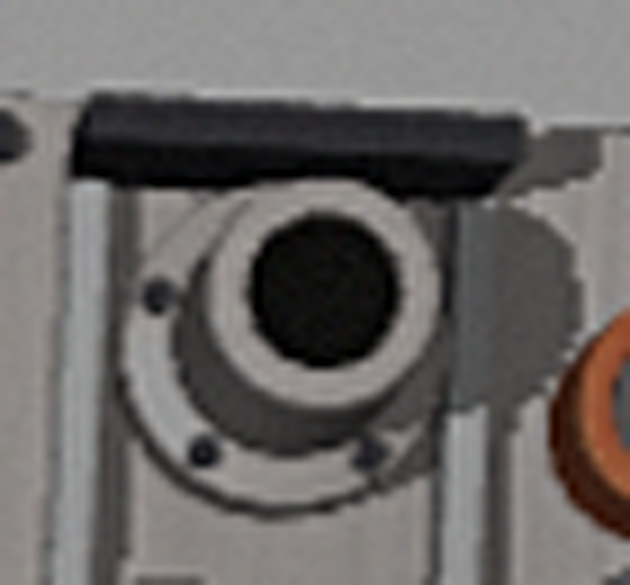

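The depth profile at lane x ≈ -11 runs from the stop face straight onto the flange top (y ≈ 136-137 mm) with no gap. The hub is upright, the bar is raised, the robot is clear and the bystanders haven't moved.

```bash
python3 -c "
from plant import sign_off;print(sign_off())"
```

```text
the job is handed in; nothing more can be done
None
```

I lifted the drop bar with the closed fingers under its handle until it swung over by itself and stayed raised. Then I pushed the steel hub by its neck along the lane to the stop plate, backed off and handed in at about 15.5 s.

**Stop contact:** the push force jumped from 4 N to 15 N at the end. The depth map then showed no gap between flange and stop face. The hub centre measured lane y 93.5–94 mm against the nominal 95 mm, within the 2 mm calibration.

**Other checks:**
- The hub is upright.
- The bar is leaning back and raised.
- The bystanders and blue look-alikes look unmoved where visible. The boot, spray can and screwdriver were only partly in the last pictures, and I judged all of these by eye rather than measuring them.
- The gripper was touching nothing.

**Upward force:** there were brief upward forces on the tool, 6 N early in the push and about 12 N at the stop. I put these down to friction or taper on the neck, but did not check further.

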